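# Sweep the heel pieces off the cutting board into the blue tray

## Robot

A 6-joint arm with a two-finger parallel gripper is mounted at the origin on the work surface. World frame = base frame: x ahead of the robot, y to its left, z up, the work surface at z = 0. Lengths are in m, angles in degrees, forces in N, time in s.
With the tool pointing down it reaches from about 0.35 to 0.875 m from the base axis. Payload 15.5 kg.
Tool frame: the origin (TCP) lies at the very end of the fingers, on their centre line; the grasp point (between the pads) lies 19 mm behind it; z points along the fingers, y is the line along which they close (so a half turn about z gives the same grasp; the last joint's range is limited). The gripper opens to 85 mm and grips with 20 to 120 N. Pads are 22 mm wide; open, the fingers measure 114 mm over their backs; the gripper's body (76 mm by 85 mm) begins 54 mm behind the grasp point. The pads swing forward as they close: fully open they stand 13 mm farther back than shut.
Start: joints at [59.845, 28.281, 77.091, -0, 74.628, -5.472], TCP at [0.261, 0.568, 0.231] pointing down, gripper open.
Joint ranges: [-166.48, 166.48], [-47.26, 123.95], [12.59, 153.08], [-70.14, 250.14], [6.76, 159.57], [-176.63, 176.63]. Speed limits (degrees/s): [108.29, 108.29, 147.25, 172.46, 172.46, 172.46].

## Interface

Orientations are given as a 3x3 rotation matrix whose columns are the frame's x, y, z axes.
In Python, from bench import bot gives the robot as it stands.
- The arm moves only by the tool apply_moves, never from a script. Its arguments are lists of equal length, an entry for each row: "dp": the shift along the tool's x, y, z in mm, a list of three; "dr": the turn, a rotation vector about the tool's x, y, z in degrees, a list of three; "hand": the closure in counts, from 0 (fully open) to 255 (shut). In form: {"dp": [[x, y, z], ...], "dr": [[wx, wy, wz], ...], "hand": [hand, ...]}. A call has 1 to 20 rows; each row shifts and turns the commanded pose from where the row before left it, along the tool's axes as they then stand; what a row does not reach is not made up. A row lasts 1/10 s, in which the tool goes at most 50 mm and 8.59 degrees, less where a joint would pass 70% of its speed; a pose out of reach is approached as far as the arm can. A call is refused whole if a number of a shift passes 50 or a number of a turn 8.59, either way. A call with a gripper value outside its range is refused whole. The fingers move at their own pace and stop on an object; the grip force is fixed at half the most. Time passes only in rows, so rows that do not move let the fingers close. It gives the time, the measured TCP pose, the force, the opening and the grip force at its end, in the units of the state.
- bot.observe(): the state, without advancing time (a new reading comes with each control period).
- bot.capture(name): name is "side" or "top" or "wrist"; returns a dict with "pixels" (420x560x3 uint8, blue, green, red), "fx", "fy", "cx", "cy" (pixels), "R" (3x3) and "t" (3): a world point X has camera coordinates R X + t. Camera axes: x right, y down, z forward; pixel columns grow to the right and rows downward; lengths in m; the calibration is good to about 2 mm. A picture is of the moment at which its call begins. There is no depth.
- bot.finish_job(): hands the job in; it is judged then, once.
The state is a dict: "time_s": time; "qpos": joint angles; "joint_velocities": joint speeds; "effort": joint torques, N m; "position": TCP position; "tcp_rot": TCP orientation; "force": force on the tool from outside, world axes, zero at the start; "wrist_torque": the same for the moment, N m; "finger_gap": finger opening in m; "gripper_force": force on a finger pad.
Only numpy, scipy, OpenCV 4.12 (cv2) and the standard library are available. Lean on these libraries where they do the work, as an engineer would, in place of code of your own. Each camera call takes 0.05 s, during which the arm holds its last target. There are 200 camera calls.

## Task

Sweep the four black rubber heel pieces across the cutting board and off its edge into the blue tray beside it; slide them with the fingers, do not pick any of them up. Leave the cup, tin and leather stack on the board, and everything on the bench around it, standing where they are.

Things in the scene. Friction and masses are not known exactly. Their poses are not given: they have to be found in the camera images.
- board: Pale cutting board, 310 mm (its x) x 380 mm (its y) x 45 mm thick, fixed. Origin at the middle of its underside, at z = 0: its top is at 45 mm. A tray stands against each y edge, 190 mm from its origin; which is where changes. Cup, tin and stack stand along its middle (x near 0), the black pieces 80 to 100 mm either side: the way along y to a tray is clear but for another black piece.
- blue_tray: BLUE, empty: where the black heel pieces go. Open-topped tray, 130 x 310 mm, 38 mm high, walls and floor 3 mm thick, fixed to the bench. Origin at the middle of its underside; its x runs along the board's edge (310 mm), its y across (130 mm). It stands with a long side against one end (+y or -y) of the cutting board, its rim 7 mm below the board's top.
- grey_tray: GREY, with some tan leather heel pieces fixed in it: not used. Open-topped tray, 130 x 310 mm, 38 mm high, walls and floor 3 mm thick, fixed to the bench. Origin at the middle of its underside; its x runs along the board's edge (310 mm), its y across (130 mm). It stands with a long side against one end (+y or -y) of the cutting board, its rim 7 mm below the board's top.
- heel1: D-shaped flat heel piece of black rubber, 45 mm long, 42 mm wide, 8 mm thick, about 22 g, lying flat on the board. Origin at the middle of its underside; z up; its straight edge faces its own -x (22 mm away), its round end +x (23 mm away); no point of it is more than 32 mm from the origin.
- heel2: D-shaped flat heel piece of black rubber, 45 mm long, 42 mm wide, 8 mm thick, about 22 g, lying flat on the board. Origin at the middle of its underside; z up; its straight edge faces its own -x (22 mm away), its round end +x (23 mm away); no point of it is more than 32 mm from the origin.
- heel3: D-shaped flat heel piece of black rubber, 45 mm long, 42 mm wide, 8 mm thick, about 22 g, lying flat on the board. Origin at the middle of its underside; z up; its straight edge faces its own -x (22 mm away), its round end +x (23 mm away); no point of it is more than 32 mm from the origin.
- heel4: D-shaped flat heel piece of black rubber, 45 mm long, 42 mm wide, 8 mm thick, about 22 g, lying flat on the board. Origin at the middle of its underside; z up; its straight edge faces its own -x (22 mm away), its round end +x (23 mm away); no point of it is more than 32 mm from the origin.
- tack_cup: Round steel cup of brass tacks standing in the middle of the board, 56 mm across, 40 mm high. Origin at the centre of its underside. Leave alone.
- wax_tin: Round green tin standing in the middle of the board, 60 mm across, 26 mm high. Origin at the centre of its underside. Leave alone.
- leather_stack: Glued stack of three tan leather heel pieces standing in the middle of the board, same D outline as the black ones, 24 mm high. Origin at the middle of its underside. Leave alone.
- hammer: Hammer lying on the bench beside the board, 270 mm long along its x, under 30 mm high. Leave alone.
- tack_carton: Open cardboard box of steel tacks on the bench, 90 x 70 mm with a flap to its -y, 50 mm high. Leave alone.
- shoe_last: Yellow shoe last (a foot-shaped form) standing on the bench, 267 mm long along its x, 90 mm wide, 112 mm high. Leave alone.
- dressing_bottle: Amber jar with a black cap on the bench, 54 mm across, 100 mm high. Leave alone.

How it is judged:
By the outcome, as a careful person would: the job done as asked, in the order asked, and still so for the second after the job is handed in, with the robot touching nothing.
It also fails if it takes over 70 s, if anything falls off the work surface, if the arm or the gripper's body presses on something with over 40 N, if the wrist force passes 120 N, or if a joint passes its speed limit or range.

## Working session

There is one attempt and no reset: what is moved stays moved. The work goes in short steps, Python scripts to look and compute and a tool call to move; the robot and the scene stay as the last step left them, time stands still between calls to the robot, and variables do not carry over. Pictures are saved under pics/ and viewed, at most 10 in all, crops included, and the job is handed in when it is done.

Besides the shell and the picture viewer there is one more tool, called after "Call:" as a command line: name --argument value ..., lists and objects as JSON in quotes. apply_moves: Moves the arm, as the interface text tells. Its arguments: {"type":"object","properties":{"dp":{"type":"array"},"dr":{"type":"array"},"hand":{"type":"array"}},"required":["dp","dr","hand"]}

```bash
mkdir -p pics
python3 - <<'E'
from bench import bot
import cv2,pickle
d={}
for n in("top","side"):
    c=bot.capture(n);d[n]=c;cv2.imwrite(f"pics/{n}0.png",c["pixels"]);print(n,c["fx"],c["cx"],c["cy"],c["R"],c["t"])
pickle.dump(d,open("d0.pkl","wb"))
s=bot.observe();print(s["time_s"],s["position"],s["tcp_rot"],s["force"])
E
```

```text
top 407.8494571873047 273.77051434249216 203.58284972324986 [[ 0.00857652 -0.99994477 -0.00607495]
 [-0.98880275 -0.00757552 -0.14903603]
 [ 0.14898178  0.00728513 -0.9888131 ]] [-0.01120051  0.48191988  1.22036067]
side 444.665139784356 276.817723878276 213.92777043130232 [[ 0.99168709 -0.12853597 -0.00593441]
 [-0.10076837 -0.74711957 -0.65700691]
 [ 0.08001531  0.65214327 -0.7538612 ]] [-0.50888107  0.08118968  1.33376145]
0.1 [0.2608107  0.56760213 0.23072552] [[-9.08628215e-01  4.17605586e-01 -5.84971589e-04]
 [ 4.17605980e-01  9.08627670e-01 -1.00137883e-03]
 [ 1.13339978e-04 -1.15416869e-03 -9.99999328e-01]] [0.3023824  0.48474734 0.2732967 ]
```

View pics/top0.png

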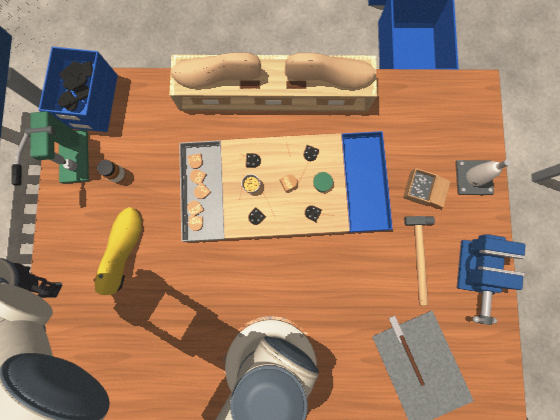

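View pics/side0.png

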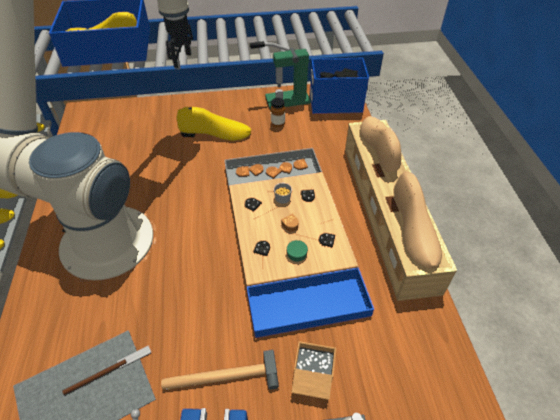

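The blue tray is on the board's -y side (top px 343–392, 132–232). The heels are at top px (253,160), (312,153), (257,216), (314,214) and side px (308,195), (327,240), (253,204), (262,248). I'll segment and triangulate them.

```bash
cat > h.py <<'E'
import numpy as np,cv2
def K(c): return np.array([[c["fx"],0,c["cx"]],[0,c["fy"],c["cy"]],[0,0,1]])
def P(c): return K(c)@np.c_[np.array(c["R"]),np.array(c["t"])]
def tri(a,pa,b,pb):
    X=cv2.triangulatePoints(P(a),P(b),np.array(pa,float).reshape(2,1),np.array(pb,float).reshape(2,1));return (X[:3]/X[3]).ravel()
def plane(c,p,z):
    d=np.array(c["R"]).T@np.linalg.inv(K(c))@[p[0],p[1],1];o=-np.array(c["R"]).T@np.array(c["t"]);return o+d*(z-o[2])/d[2]
def dark(c,box,th=60):
    x0,y0,x1,y1=box;m=(c["pixels"].max(2)<th).astype(np.uint8);k=np.zeros_like(m);k[y0:y1,x0:x1]=m[y0:y1,x0:x1]
    k=cv2.morphologyEx(k,cv2.MORPH_CLOSE,np.ones((3,3),np.uint8))
    n,l,s,ce=cv2.connectedComponentsWithStats(k);return [(ce[i],s[i]) for i in range(1,n) if s[i,4]>40]
E
python3 - <<'E'
import pickle;from h import *
d=pickle.load(open("d0.pkl","rb"));t,s=d["top"],d["side"]
T=dark(t,(224,137,342,236));S=dark(s,(235,180,350,265))
for c,st in T: print("T",c.round(1),st,plane(t,c,.05).round(4))
for c,st in S: print("S",c.round(1),st,plane(s,c,.05).round(4))
for a,_ in T:
  b=min(S,key=lambda q:np.linalg.norm(plane(t,a,.05)-plane(s,q[0],.05)))[0];print(tri(t,a,s,b).round(4))
# big crops for edges
a=cv2.resize(t["pixels"][120:250,170:400],None,fx=3.4,fy=3.4,interpolation=cv2.INTER_CUBIC);cv2.imwrite("pics/topc.png",a)
a=cv2.resize(s["pixels"][145:340,215:385],None,fx=3,fy=3,interpolation=cv2.INTER_CUBIC);cv2.imwrite("pics/sidec.png",a)
E
```

```text
T [310.7 154.2] [305 149  13  12  99] [ 0.6356 -0.1207  0.05  ]
T [252.9 160.7] [247 155  13  12 121] [0.6135 0.0583 0.05  ]
T [310.4 212.5] [306 207  11  14  78] [ 0.4535 -0.1188  0.05  ]
T [253.5 218.8] [249 214  10  10  51] [0.4328 0.0536 0.05  ]
S [307.5 195.6] [302 191  12  10  98] [0.6171 0.0579 0.05  ]
S [252.1 203.7] [246 199  15  12 105] [0.4431 0.0467 0.05  ]
S [326.3 240. ] [320 234  14  13 124] [ 0.64  -0.121  0.05 ]
S [261.9 248.2] [254 242  15  13 123] [ 0.4548 -0.1257  0.05  ]
[ 0.6383 -0.1207  0.0489]
[0.6157 0.0585 0.0488]
[ 0.4549 -0.1195  0.0416]
[0.4391 0.0546 0.0404]
```

View pics/topc.png

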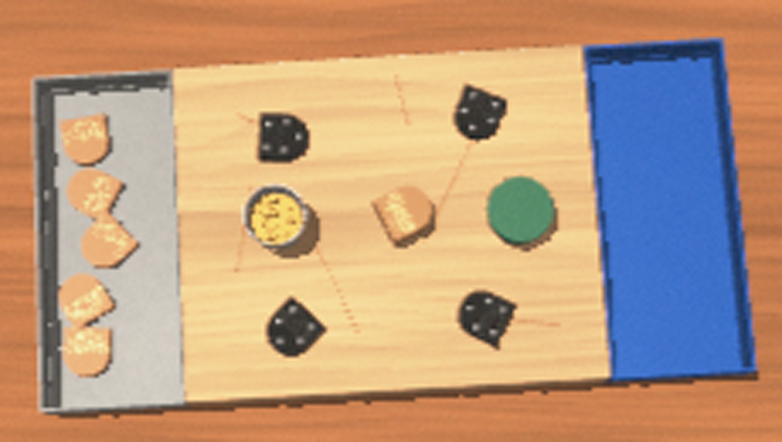

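View pics/sidec.png

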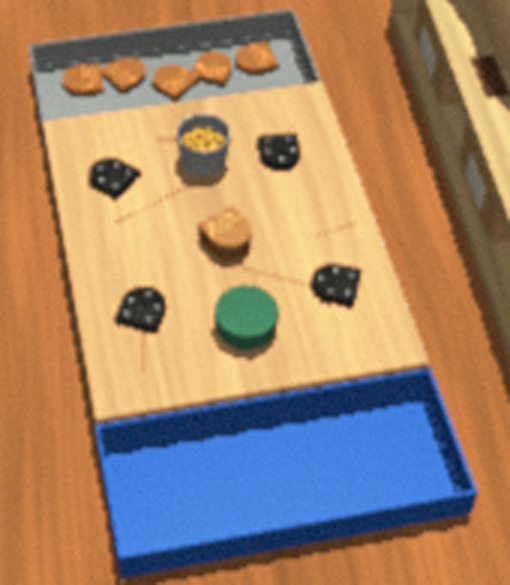

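The crops show all four heels clearly, with a clear lane along y on each side of the cup, stack and tin row. Next I'll measure the corners and centres.

Run:
```python
import pickle;from h import *
d=pickle.load(open("d0.pkl","rb"));t,s=d["top"],d["side"]
pts=dict(A=((282,137),(278,150)),B=((481,112),(336,284)),C=((296,327),(114,177)),D=((487,319),(141,309)),
c1=((172,69),(319,84)),c2=((583,45),(428,370)),c3=((610,380),(98,420)),c4=((184,403),(45,120)),tin=((520,210),(246,313)),cup=((276,218),(203,140)),stk=((404,213),(227,228)),
trF=((722,40),(472,492)),trN=((754,372),(120,560)))
z=dict(tin=.071,cup=.085,stk=.069,trF=.038,trN=.038,c1=.045,c2=.045,c3=.045,c4=.045);X={}
for k,(a,b) in pts.items():
  a=np.array(a)/3.4+[170,120];b=np.array(b)/3+[215,145]
  h=z.get(k,.053);p=plane(t,a,h)[:2];q=plane(s,b,h)[:2];X[k]=(p+q)/2
  print(k,tri(t,a,s,b).round(4),p.round(4),q.round(4))
c=sum(X[k] for k in("c1","c2","c3","c4"))/4
v=(X["c1"]-X["c2"]+X["c4"]-X["c3"]);v/=np.linalg.norm(v);u=np.array([v[1],-v[0]])
print("centre",c,"ydir",v,"xdir",u,np.degrees(np.arctan2(-v[0],v[1])))
for k in X: print(k,((X[k]-c)@u*1e3).round(1),((X[k]-c)@v*1e3).round(1))
```

```text
A [0.6163 0.0583 0.0516] [0.6142 0.0581] [0.6175 0.0574]
B [ 0.6404 -0.1227  0.0528] [ 0.6388 -0.1227] [ 0.6416 -0.1225]
C [0.4434 0.0431 0.0518] [0.4405 0.0428] [0.4457 0.0425]
D [ 0.4524 -0.1269  0.052 ] [ 0.449  -0.1271] [ 0.4551 -0.1272]
c1 [0.6819 0.1618 0.0399] [0.68   0.1611] [0.6808 0.1567]
c2 [ 0.7084 -0.2191  0.0368] [ 0.7054 -0.2178] [ 0.7062 -0.2243]
c3 [ 0.401  -0.2368  0.0432] [ 0.3962 -0.2368] [ 0.4048 -0.2374]
c4 [0.3771 0.1425 0.0435] [0.3727 0.1418] [0.3807 0.1416]
tin [ 0.5476 -0.1556  0.0672] [ 0.5444 -0.1553] [ 0.549 -0.158]
cup [0.5375 0.0611 0.0744] [0.5328 0.0602] [0.5382 0.0515]
stk [ 0.5449 -0.0523  0.0671] [ 0.5414 -0.0525] [ 0.5472 -0.0533]
trF [ 0.7135 -0.3474  0.0397] [ 0.7134 -0.3478] [ 0.7146 -0.3463]
trN [ 0.4086 -0.3676  0.0345] [ 0.405  -0.3669] [ 0.4112 -0.3691]
centre [ 0.54085711 -0.03939214] ydir [-0.06477339  0.9979    ] xdir [0.9979     0.06477339] 3.7138416836656996
A 81.1 92.1
B 93.7 -89.5
C -92.2 88.2
D -94.3 -81.8
c1 152.1 188.8
c2 152.8 -192.0
c3 -152.8 -188.2
c4 -152.1 191.3
tin -1.8 -117.4
cup 0.8 95.4
stk 2.5 -13.7
trF 152.9 -318.3
trN -153.7 -319.3
```

Call:
apply_moves --dp '[[0,0,0],[0,0,0],[0,0,0],[0,0,0],[0,0,0],[0,0,0],[0,0,0],[0,0,0],[0,0,0]]' --dr '[[0,0,7.7],[0,0,7.7],[0,0,7.7],[0,0,7.7],[0,0,7.7],[0,0,7.7],[0,0,7.7],[0,0,7.7],[0,0,0]]' --hand '[180,180,180,180,180,180,180,180,180]'

```text
time_s: 1.0
position: [0.2609, 0.5677, 0.231]
tcp_rot: [[-0.062, 0.998, -0.0], [0.998, 0.062, -0.001], [-0.001, -0.0, -1.0]]
force: [0.9, -0.1, 0.5]
finger_gap: 0.0251
gripper_force: 0.0
```

```bash
cat > st.py <<'E'
from bench import bot
import numpy as np
s=bot.observe();p=np.array(s["position"]);R=np.array(s["tcp_rot"])
c=np.array([.5409,-.0394]);v=np.array([-.0648,.9979]);u=np.array([v[1],-v[0]])
print("t",round(s["time_s"],2),"board xy mm",((p[:2]-c)@u*1e3).round(1),((p[:2]-c)@v*1e3).round(1),"z",(p[2]*1e3).round(1),"yaw",np.degrees(np.arctan2(R[1,0],R[0,0])).round(2),"tilt",R[2].round(4),"F",np.round(s["force"],1),"gap",s["finger_gap"],"q",np.round(s["qpos"],0))
E
python3 st.py
```

```text
t 1.0 board xy mm -240.1 624.0 z 231.0 yaw 93.57 tilt [-5.e-04 -4.e-04 -1.e+00] F [ 0.9 -0.1  0.5] gap 0.025066421225568007 q [60. 28. 77.  0. 75. 56.]
```

Call:
apply_moves --dp '[[-33,16.5,0],[-33,16.5,0],[-33,16.5,0],[-33,16.5,0],[-33,16.5,0],[-33,16.5,0],[-33,16.5,0],[-33,16.5,0],[-33,16.5,0],[-33,16.5,0],[-33,16.5,0],[-33,16.5,0],[-33,16.5,0],[-33,16.5,0],[-33,16.5,0],[-33,16.5,0],[-33,16.5,0],[-33,16.5,0],[-33,16.5,0],[-33,16.5,0]]' --dr '[[0,0,0],[0,0,0],[0,0,0],[0,0,0],[0,0,0],[0,0,0],[0,0,0],[0,0,0],[0,0,0],[0,0,0],[0,0,0],[0,0,0],[0,0,0],[0,0,0],[0,0,0],[0,0,0],[0,0,0],[0,0,0],[0,0,0],[0,0,0]]' --hand '[180,180,180,180,180,180,180,180,180,180,180,180,180,180,180,180,180,180,180,180]'

```text
time_s: 3.0
position: [0.6336, -0.0708, 0.2311]
tcp_rot: [[-0.07, 0.998, -0.0], [0.998, 0.07, 0.0], [0.0, -0.0, -1.0]]
force: [0.2, 0.1, -0.5]
finger_gap: 0.0251
gripper_force: 0.0
```

Call:
apply_moves --dp '[[0,0,25],[0,0,25],[0,0,25],[0,0,25],[0,0,25],[0,0,20],[0,0,15],[0,0,10],[0,0,5],[0,0,0]]' --dr '[[0,0,0],[0,0,0],[0,0,0],[0,0,0],[0,0,0],[0,0,0],[0,0,0],[0,0,0],[0,0,0],[0,0,0]]' --hand '[180,180,180,180,180,180,180,180,180,180]'

```text
time_s: 4.0
position: [0.6331, -0.0693, 0.0561]
tcp_rot: [[-0.066, 0.998, -0.0], [0.998, 0.066, 0.0], [0.0, -0.0, -1.0]]
force: [0.2, 0.0, -0.2]
finger_gap: 0.0253
gripper_force: 0.0
```

```bash
python3 st.py
python3 - <<'E'
from bench import bot
import cv2,numpy as np
a=bot.capture("top")["pixels"][120:250,170:400];b=bot.capture("side")["pixels"][145:340,215:385]
a=cv2.resize(a,(460,260),interpolation=cv2.INTER_CUBIC);b=cv2.resize(b,(340,390),interpolation=cv2.INTER_CUBIC)
o=np.zeros((390,800,3),np.uint8);o[:260,:460]=a;o[:,460:]=b;cv2.imwrite("pics/pre.png",o)
E
```

```text
t 4.0 board xy mm 90.1 -35.8 z 56.1 yaw 93.76 tilt [ 0.e+00 -2.e-04 -1.e+00] F [ 0.2  0.  -0.2] gap 0.02527193813299091 q [-12.  41.  85.  -0.  55. -15.]
```

View pics/pre.png

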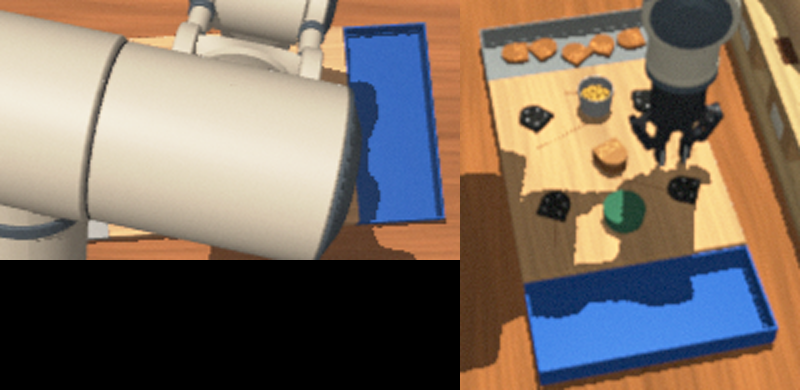

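The fingers stand behind heel B (panel px (684,190)), clear of everything else. I'll go down gently to feel the board.

Call:
apply_moves --dp '[[0,0,2],[0,0,2],[0,0,2],[0,0,2],[0,0,0]]' --dr '[[0,0,0],[0,0,0],[0,0,0],[0,0,0],[0,0,0]]' --hand '[180,180,180,180,180]'

```text
time_s: 4.6
position: [0.6329, -0.0693, 0.048]
tcp_rot: [[-0.065, 0.998, -0.0], [0.998, 0.065, 0.0], [0.0, -0.0, -1.0]]
force: [0.4, 0.6, -0.2]
finger_gap: 0.0248
gripper_force: 0.0
```

Call:
apply_moves --dp '[[0,0,1],[0,0,0]]' --dr '[[0,0,0],[0,0,0]]' --hand '[180,180]'

```text
time_s: 4.8
position: [0.6331, -0.0693, 0.0472]
tcp_rot: [[-0.065, 0.998, -0.0], [0.998, 0.065, 0.0], [0.0, -0.0, -1.0]]
force: [-0.3, 1.0, -1.6]
finger_gap: 0.0253
gripper_force: 0.0
```

Call:
apply_moves --dp '[[0,0,1],[0,0,0]]' --dr '[[0,0,0],[0,0,0]]' --hand '[180,180]'

```text
time_s: 5.0
position: [0.633, -0.0693, 0.0462]
tcp_rot: [[-0.065, 0.998, -0.0], [0.998, 0.065, 0.0], [0.0, -0.0, -1.0]]
force: [-0.4, 0.7, -0.1]
finger_gap: 0.0252
gripper_force: 0.0
```

Call:
apply_moves --dp '[[0,0,1],[0,0,0]]' --dr '[[0,0,0],[0,0,0]]' --hand '[180,180]'

```text
time_s: 5.2
position: [0.633, -0.0693, 0.0452]
tcp_rot: [[-0.065, 0.998, -0.0], [0.998, 0.065, 0.0], [0.0, -0.0, -1.0]]
force: [-0.3, -0.2, 0.7]
finger_gap: 0.0251
gripper_force: 0.0
```

Call:
apply_moves --dp '[[-2,2,0],[-12,-1,0],[-12,-1,0],[-12,-1,0],[-12,-1,0],[-12,-1,0],[-12,-1,0],[-12,-1,0],[-12,-1,0],[-12,-1,0],[-12,-1,0],[-12,-1,0],[-12,-1,0],[-12,-1,0],[-12,-1,0],[0,0,0],[0,0,0]]' --dr '[[0,0,0],[0,0,0],[0,0,0],[0,0,0],[0,0,0],[0,0,0],[0,0,0],[0,0,0],[0,0,0],[0,0,0],[0,0,0],[0,0,0],[0,0,0],[0,0,0],[0,0,0],[0,0,0],[0,0,0]]' --hand '[180,180,180,180,180,180,180,180,180,180,180,180,180,180,180,180,180]'

```text
time_s: 6.9
position: [0.632, -0.2399, 0.0452]
tcp_rot: [[-0.064, 0.998, -0.0], [0.998, 0.064, 0.0], [0.0, -0.0, -1.0]]
force: [-0.1, -0.5, -0.1]
finger_gap: 0.0252
gripper_force: 0.0
```

```bash
python3 st.py
cat > pic.py <<'E'
import sys,cv2,numpy as np
from bench import bot
a=bot.capture("top")["pixels"][120:250,170:400];b=bot.capture("side")["pixels"][145:340,215:385]
a=cv2.resize(a,(460,260),interpolation=cv2.INTER_CUBIC);b=cv2.resize(b,(340,390),interpolation=cv2.INTER_CUBIC)
o=np.zeros((390,800,3),np.uint8);o[:260,:460]=a;o[:,460:]=b;cv2.imwrite(f"pics/{sys.argv[1]}.png",o)
E
python3 pic.py b
```

```text
t 6.9 board xy mm 77.9 -205.9 z 45.2 yaw 93.69 tilt [ 2.e-04 -1.e-04 -1.e+00] F [-0.1 -0.5 -0.1] gap 0.025171811269456 q [-26.  44.  79.   0.  57. -30.]
```

View pics/b.png

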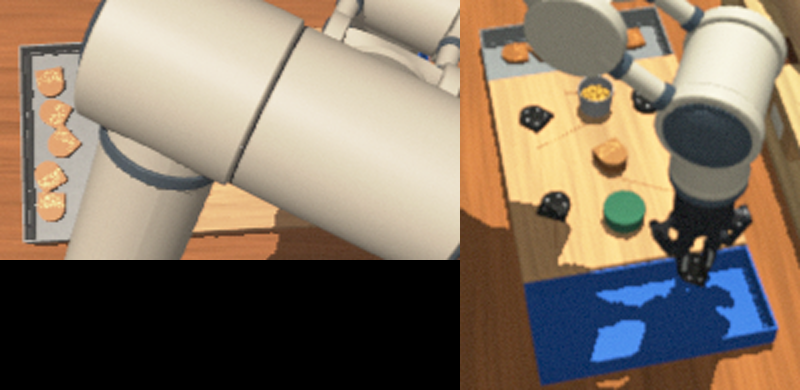

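Call:
apply_moves --dp '[[0,0,-15],[0,0,-35],[35,0,0],[35,0,0],[35,0,0],[35,0,0],[35,0,0],[35,0,0],[35,0,0],[35,0,0],[35,0,0],[35,0,0],[0,0,0],[0,0,0]]' --dr '[[0,0,0],[0,0,0],[0,0,0],[0,0,0],[0,0,0],[0,0,0],[0,0,0],[0,0,0],[0,0,0],[0,0,0],[0,0,0],[0,0,0],[0,0,0],[0,0,0]]' --hand '[180,180,180,180,180,180,180,180,180,180,180,180,180,180]'

```text
time_s: 8.4
position: [0.6095, 0.1105, 0.0962]
tcp_rot: [[-0.067, 0.998, 0.001], [0.998, 0.067, -0.0], [-0.0, 0.001, -1.0]]
force: [0.0, -0.4, 0.2]
finger_gap: 0.0251
gripper_force: 0.0
```

```bash
python3 st.py;python3 pic.py c
```

```text
t 8.4 board xy mm 78.1 145.1 z 96.2 yaw 93.84 tilt [-1.e-04  8.e-04 -1.e+00] F [ 0.  -0.4  0.2] gap 0.02508309393083996 q [ 5. 36. 86. -0. 58.  1.]
```

View pics/c.png

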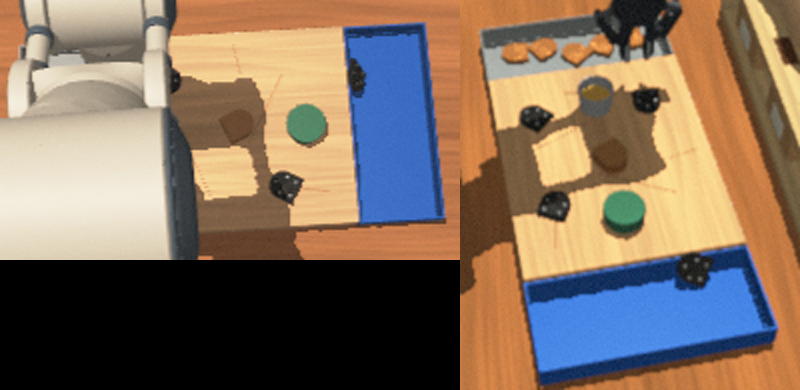

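B is in the tray but leans steeply against the near wall (top panel px (357,77)). I'll launch the next heel faster so that it lands flat.

Call:
apply_moves --dp '[[0,3,15],[0,0,15],[0,0,11],[0,0,7],[0,0,3],[0,0,0],[-5,0,0],[-10,0.5,0],[-10,0.5,0],[-10,0.5,0],[-10,0.5,0],[-15,1,0],[-20,1.5,0],[-25,1.5,0],[-30,2,0],[-35,2.5,0],[-40,2.5,0],[-42,3,0],[-42,3,0],[-42,3,0]]' --dr '[[0,0,0],[0,0,0],[0,0,0],[0,0,0],[0,0,0],[0,0,0],[0,0,0],[0,0,0],[0,0,0],[0,0,0],[0,0,0],[0,0,0],[0,0,0],[0,0,0],[0,0,0],[0,0,0],[0,0,0],[0,0,0],[0,0,0],[0,0,0]]' --hand '[180,180,180,180,180,180,180,180,180,180,180,180,180,180,180,180,180,180,180,180]'

```text
time_s: 10.5
position: [0.6565, -0.2256, 0.0449]
tcp_rot: [[-0.065, 0.998, 0.001], [0.998, 0.065, 0.001], [0.0, 0.001, -1.0]]
force: [0.8, 2.4, 2.4]
finger_gap: 0.0253
gripper_force: 1.5
```

Call:
apply_moves --dp '[[0,0,0],[0,0,0],[0,0,0],[0,0,0],[0,0,-15],[0,0,-35],[30,0,0],[30,-30,0],[30,-45,0],[30,-45,0],[30,-45,0],[0,-25,0],[0,0,0],[0,0,0]]' --dr '[[0,0,0],[0,0,0],[0,0,0],[0,0,0],[0,0,0],[0,0,0],[0,0,0],[0,0,0],[0,0,0],[0,0,0],[0,0,0],[0,0,0],[0,0,0],[0,0,0]]' --hand '[180,180,180,180,180,180,180,180,180,180,180,180,180,180]'

```text
time_s: 11.9
position: [0.4678, -0.0925, 0.0951]
tcp_rot: [[-0.065, 0.998, 0.001], [0.998, 0.065, -0.0], [-0.0, 0.001, -1.0]]
force: [-0.1, -0.2, 0.2]
finger_gap: 0.0252
gripper_force: 0.0
```

```bash
python3 st.py;python3 pic.py d
```

```text
t 11.9 board xy mm -76.4 -48.3 z 95.1 yaw 93.74 tilt [-3.0e-04  1.1e-03 -1.0e+00] F [-0.1 -0.2  0.2] gap 0.025187885967978135 q [-18.  28. 106.   0.  46. -22.]
```

View pics/d.png

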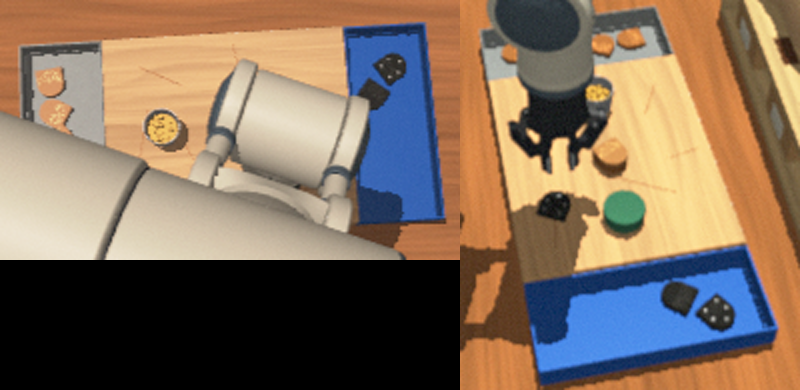

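Both far heels now lie flat in the blue tray (side panel px (680,297) and (716,313)). Next is the near, tray-side heel D.

Call:
apply_moves --dp '[[15,-16,0],[0,0,15],[0,0,15],[0,0,10],[0,0,7],[0,0,3],[0,0,0],[-4,0,0],[-10,0,0],[-10,0,0],[-15,0.5,0],[-20,1,0],[-27,1.5,0],[-34,2,0],[-38,2.5,0],[0,0,0],[0,0,0],[0,0,0],[0,0,-15],[0,0,-35]]' --dr '[[0,0,0],[0,0,0],[0,0,0],[0,0,0],[0,0,0],[0,0,0],[0,0,0],[0,0,0],[0,0,0],[0,0,0],[0,0,0],[0,0,0],[0,0,0],[0,0,0],[0,0,0],[0,0,0],[0,0,0],[0,0,0],[0,0,0],[0,0,0]]' --hand '[180,180,180,180,180,180,180,180,180,180,180,180,180,180,180,180,180,180,180,180]'

```text
time_s: 14.0
position: [0.4668, -0.2343, 0.093]
tcp_rot: [[-0.065, 0.998, -0.004], [0.998, 0.065, 0.003], [0.003, -0.004, -1.0]]
force: [0.3, -0.4, 0.3]
finger_gap: 0.025
gripper_force: 0.0
```

Call:
apply_moves --dp '[[35,0,0],[35,0,0],[35,0,0],[35,0,0],[35,0,0],[35,0,0],[35,0,0],[35,0,0],[35,0,0],[20,-6,0],[0,0,0],[0,0,0]]' --dr '[[0,0,0],[0,0,0],[0,0,0],[0,0,0],[0,0,0],[0,0,0],[0,0,0],[0,0,0],[0,0,0],[0,0,0],[0,0,0],[0,0,0]]' --hand '[180,180,180,180,180,180,180,180,180,180,180,180]'

```text
time_s: 15.2
position: [0.4399, 0.0984, 0.0943]
tcp_rot: [[-0.067, 0.998, -0.0], [0.998, 0.067, -0.0], [-0.0, -0.0, -1.0]]
force: [-0.1, -0.2, 0.9]
finger_gap: 0.0251
gripper_force: 0.0
```

```bash
python3 st.py;python3 pic.py e
```

```text
t 15.2 board xy mm -91.8 144.1 z 94.3 yaw 93.83 tilt [-0.e+00 -4.e-04 -1.e+00] F [-0.1 -0.2  0.9] gap 0.02508677294430688 q [  5.  27. 110.  -0.  43.   1.]
```

View pics/e.png

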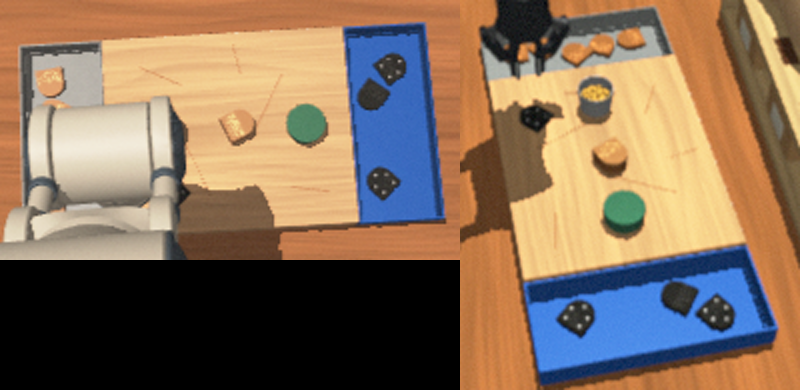

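D lies flat at panel px (382,184). C's path will bend inward past the tin so that it lands beside D.

Call:
apply_moves --dp '[[0,0,15],[0,0,15],[0,0,10],[0,0,6],[0,0,3],[0,0,0]]' --dr '[[0,0,0],[0,0,0],[0,0,0],[0,0,0],[0,0,0],[0,0,0]]' --hand '[180,180,180,180,180,180]'

```text
time_s: 15.9
position: [0.4406, 0.0975, 0.0453]
tcp_rot: [[-0.065, 0.998, -0.0], [0.998, 0.065, -0.0], [-0.0, -0.0, -1.0]]
force: [0.9, -0.4, -0.6]
finger_gap: 0.0249
gripper_force: 0.0
```

Call:
apply_moves --dp '[[-5,0,0],[-10,0,0],[-10,0,0],[-10,0,0],[-10,0,0],[-20,2,0],[-25,2,0],[-30,2,0],[-30,2,0],[-30,2,0],[-30,2,0],[-30,2,0],[-28,2,0],[-34,9,0],[-36,9,0],[0,0,0],[0,0,0],[0,0,0],[0,0,-15],[0,0,-35]]' --dr '[[0,0,0],[0,0,0],[0,0,0],[0,0,0],[0,0,0],[0,0,0],[0,0,0],[0,0,0],[0,0,0],[0,0,0],[0,0,0],[0,0,0],[0,0,0],[0,0,0],[0,0,0],[0,0,0],[0,0,0],[0,0,0],[0,0,0],[0,0,0]]' --hand '[180,180,180,180,180,180,180,180,180,180,180,180,180,180,180,180,180,180,180,180]'

```text
time_s: 17.9
position: [0.4945, -0.2356, 0.0938]
tcp_rot: [[-0.066, 0.998, -0.005], [0.998, 0.066, 0.003], [0.003, -0.004, -1.0]]
force: [2.2, -0.6, 1.0]
finger_gap: 0.0249
gripper_force: 0.0
```

Call:
apply_moves --dp '[[0,0,-50],[0,0,-50],[35,0,0],[35,0,0],[35,0,0],[35,0,0],[35,0,0],[35,0,0],[35,0,0],[35,0,0],[35,0,0],[35,0,0],[35,0,0],[35,0,0],[35,0,0],[35,0,0],[0,0,0],[0,0,0]]' --dr '[[0,0,0],[0,0,0],[0,0,0],[0,0,0],[0,0,0],[0,0,0],[0,0,0],[0,0,0],[0,0,0],[0,0,0],[0,0,0],[0,0,0],[0,0,0],[0,0,0],[0,0,0],[0,0,0],[0,0,0],[0,0,0]]' --hand '[180,180,180,180,180,180,180,180,180,180,180,180,180,180,180,180,180,180]'

```text
time_s: 19.7
position: [0.4634, 0.2523, 0.195]
tcp_rot: [[-0.067, 0.998, -0.001], [0.998, 0.067, -0.001], [-0.0, -0.001, -1.0]]
force: [0.7, -0.2, 0.6]
finger_gap: 0.0256
gripper_force: 0.0
```

```bash
python3 st.py;python3 pic.py f
```

```text
t 19.7 board xy mm -58.4 296.1 z 195.0 yaw 93.87 tilt [-4.e-04 -9.e-04 -1.e+00] F [ 0.7 -0.2  0.6] gap 0.02564714583640283 q [22. 23. 93. -0. 64. 18.]
```

View pics/f.png

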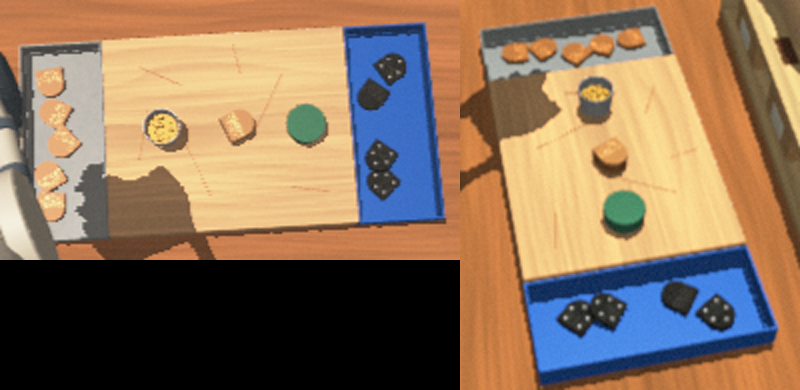

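All four heels lie in the blue tray (top panel px (391,68), (373,95), (381,155), (384,185)). The cup, stack and tin haven't moved, and the robot is clear of everything. I'm handing it in.

```bash
python3 -c "
from bench import bot
print(bot.finish_job())"
```

```text
the job is handed in; nothing more can be done
None
```

I swept all four black heels off the board into the blue tray without picking any up, left the cup, tin and stack standing in place, and handed the job in at about 20 s; the hand-in returned no verdict.

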